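Index the welding turntable a quarter turn and hold it for the tack

ROBOT

A 7-joint arm with a two-finger parallel gripper is mounted at the origin on the work surface. World frame = base frame: x ahead of the robot, y to its left, z up, the work surface at z = 0. Lengths are in mm, angles in rad, forces in N, time in s.
With the tool pointing down it reaches from about 400 to 750 mm from the base axis. Payload 19.5 kg.
Tool frame: the origin (TCP) lies between the finger pads; the fingertips stand robot.finger_overhang ahead of it and the grasp point (between the pads) lies 5 mm behind it (robot.finger_overhang is the distance from the TCP to the fingertips, in mm); z points along the fingers, y is the direction in which the jaws open and shut (so a half turn about z gives the same grasp; the last joint's range is limited). The gripper opens to 85 mm and grips with 20 to 120 N. Pads are 22 mm wide; open, the fingers measure 114 mm over their backs; the gripper's body (76 mm by 85 mm) begins 54 mm behind the grasp point. The pads swing forward as they close: fully open they stand 13 mm farther back than shut.
Start: joints at [-1.374, 0.707, -0.028, 1.485, 0.022, 0.951, -0.075], TCP at [135.998, 558.66, 245.268] pointing down, gripper open.
Joint ranges: [-2.71, 2.71], [-0.32, 2.16], [-1.57, 1.52], [0, 2.45], [-1.46, 4.6], [0, 2.02], [-2.83, 2.83]. Speed limits (rad/s): [1.89, 1.89, 2.57, 2.57, 3.01, 3.01, 3.01].

INTERFACE

Orientations are given as a rotation vector (axis times angle).
In Python, from bench import robot gives the robot as it stands.
- The arm moves only by the tool play_rows, never from a script. Its argument "deltas" is a list of rows, each a list of 7 numbers: the shift along the tool's x, y, z in cm, then the turn, a rotation vector about the tool's x, y, z in rad, then the finger opening in cm, from 0 to 8.54. In form: [[tx, ty, tz, rx, ry, rz, grip], ...]. A call has 1 to 12 rows; each row shifts and turns the commanded pose from where the row before left it, along the tool's axes as they then stand; what a row does not reach is not made up. A row lasts 1/10 s, in which the tool goes at most 50 mm and 8.59 degrees, less where a joint would pass 70% of its speed; a pose out of reach is approached as far as the arm can. A call is refused whole if a number of a shift passes 5 or a number of a turn 0.15, either way. A call with a gripper value outside its range is refused whole. The fingers move at their own pace and stop on an object; "grip_force" is the grip in N (left out, the last holds). Time passes only in rows, so rows that do not move let the fingers close. It gives the time, the measured TCP pose, the force and the opening at its end, in the units of the state.
- robot.get_obs(): the state, without advancing time (a new reading comes with each control period).
- robot.snapshot(name): name is "scene" or "top" or "wrist"; returns a dict with "color" (384x512x3 uint8, red, green, blue), "z_map" (384x512 float32, mm along the optical axis (not along the pixel's ray), 0 where there is no reading), "mtx" (3x3 intrinsics, pixels), "D" ([k1, k2, p1, p2, k3] as OpenCV has them; the pictures are not rectified), "R" (3x3) and "t" (3): a world point X has camera coordinates R X + t; the wrist camera has in their place "mount" (4x4, takes a point from camera to tool coordinates, whose origin is the TCP and whose axes are the flange's). Camera axes: x right, y down, z forward; pixel columns grow to the right and rows downward; lengths in mm; the calibration is good to about 2 mm. A picture is of the moment at which its call begins: read the wrist's pose just before it.
- robot.finish_job(): hands the job in, once; it reports no verdict.
Trained networks look in the newest picture that a camera, given by its name, has taken for a name from the list of things; names that differ only in an ending like _2 or _b are one class to them, and where a whole thing is asked for, a point or a joint stands for the part that bears it (a point fixed in the world has none). Each returns a list of dicts, best first, with "p" (0 to 1); they miss things now and then, are a little off and sometimes report something else, mostly with a low value. They report only what shows in the picture. A call takes as long as a camera call.
- robot.trace(camera, query): "region" (384x512 bool, what is visible of it) and "box" ([centre column, centre row, width, height] in pixels, round what is visible of it).
- robot.pinpoint(camera, query): "point" ([column, row] in pixels: a listed point, or the origin of a listed thing).
The state is a dict: "time_s": time; "q": joint angles; "joint_vel": joint speeds; "joint_efforts": joint torques, N m; "tool_pos": TCP position; "eef_rot": TCP orientation; "ft_force": force on the tool from outside, world axes, zero at the start; "moment": the same for the moment, N m; "finger_gap": finger opening in mm.
Only numpy, scipy, OpenCV 4.12 (cv2) and the standard library are available. Lean on these libraries where they do the work, as an engineer would, in place of code of your own. Each camera call takes 0.05 s, during which the arm holds its last target. There are 200 camera calls.

TASK

I have tacked this side of the saddle; bring the next side round for me, a quarter turn: six clicks on the welding turntable, worked only by its ratchet lever. Swing the lever all the way to its stop and let it spring right back to rest, which makes four clicks, then take it forward again two more clicks, stop just past the second click well before a third, and keep holding the lever there while I tack: you finish with your hand still on the lever's upright grip, because if you let go it runs back and jolts the piece. Do not push the turntable or the work itself, and leave the tools on the bench where they lie.

Things in the scene. Friction and masses are not known exactly. Their poses are not given: they have to be found in the camera images.
- positioner: Base of the hand-indexed welding turntable, bolted to the bench: grey, round, 270 mm across, four bolt lugs reaching 165 mm from the centre. Origin on the bench, on the upright axis of lever, wheel and table. The lever, at rest, points 32.5 degrees clockwise (seen from above) of this body's -x axis; at its stop, 32.5 degrees counter-clockwise of -x.
- spindle (a point): Point on that upright axis at the top face of the turntable, 84 mm above the bench, under the middle of the rusty pipe saddle (112 mm square base plate, two U-cut uprights) that is clamped on the table and reaches 174 mm above the bench.
- turntable: Round steel table, 196 mm across, with a graduated rim, carrying the saddle; fixed on the toothed steel wheel (230 mm across, 24 teeth, 51 to 65 mm above the bench). Origin on the axis, 66 mm above the bench. Not to be pushed.
- grip_mid (a point): Middle of the lever's hand grip, 98 mm above the bench, 250 mm from the axis. The grip is a plain black upright cylinder, 26 mm thick, from 46 to 140 mm above the bench, on the outer end of a flat steel lever (22 mm wide, top 44 mm above the bench) that runs in under the toothed wheel. Nothing else tall stands within 90 mm of it over its stroke. Pinch it, or push it sideways.
- grip: The same hand grip, given at the centre of its lower end, 46 mm above the bench; z up. It is the part to be held at the end.
- lever (a joint): Swing of the lever, rad: 0 at rest, 1.134 (65 degrees) at its stop, growing counter-clockwise seen from above. A damped spring pulls it back (2 N at the grip at rest, 6 N at the stop; let go, it is back in 1 s). Forward, after 3 to 15 degrees of free play, its pawl drives the wheel, taking up to 13 N at the grip; backward it slips and the wheel stays. One full stroke gives four clicks.
- index_wheel (a joint): Angle of wheel, table and saddle, rad, growing counter-clockwise from above. A sprung pawl clicks behind a tooth at every multiple of 0.2618 (15 degrees) and bars turning back; force at the grip climbs before a click and falls 2 to 4 N at it. It starts at 0 to 0.15: clicks 1 to 4 at 0.262 to 1.047, the fifth at 1.309 (lever then at 0.31), the sixth at 1.571 (lever 0.58), a seventh at 1.833 (0.84).
- chipping_hammer: Loose bystander: welder's chipping hammer lying flat, 280 mm long, 24 mm high, black handle; origin under the handle's middle, x along it to the head.
- magnet_square: Loose bystander: grey triangular magnetic welding square lying flat, 100 mm legs, 14 mm thick; origin under its middle.

How it is judged:
By the outcome, as a careful person would: the job done as asked, in the order asked, and still so for the second after the job is handed in, while the arm keeps its last pose, push and grip.
It also fails if it takes over 64 s, if anything falls off the work surface, if the arm or the gripper's body presses on something with over 40 N, if the wrist force passes 120 N, or if a joint passes its speed limit or range.

## Working session

There is one attempt and no reset: what is moved stays moved. The work goes in short steps, Python scripts to look and compute and a tool call to move; the robot and the scene stay as the last step left them, time stands still between calls to the robot, and variables do not carry over. Pictures are saved under pics/ and viewed, about 8 in all and at most 12, crops included, and the job is handed in when it is done.

Besides the shell and the picture viewer there is one more tool, called after "Emit:" as a command line: name --pt "numbers of a row" for each row, then --argument value for the rest. play_rows: Moves the arm, as the interface text tells. Its arguments: {"type":"object","properties":{"deltas":{"type":"array"},"grip_force":{"type":"number"}},"required":["deltas"]}

```bash
mkdir -p pics
cat > h.py <<'E'
import numpy as np, cv2
from scipy.spatial.transform import Rotation as Ro
from bench import robot
def ray(s,uv):
    n=cv2.undistortPoints(np.array([[uv]],float),s["mtx"],s["D"])[0,0]
    return np.array([n[0],n[1],1.])
def at_z(s,uv,z):
    d=s["R"].T@ray(s,uv); c=-s["R"].T@s["t"]
    return c+d*(z-c[2])/d[2]
def at_depth(s,uv):
    u,v=map(int,np.round(uv)); Z=s["z_map"][v,u]
    return s["R"].T@(ray(s,uv)*Z-s["t"])
def save(s,n): cv2.imwrite(f"pics/{n}.png",s["color"][...,::-1])
E
python3 - <<'E'
from h import *
np.set_printoptions(precision=1,suppress=True)
o=robot.get_obs();print({k:np.round(v,3) for k,v in o.items()}, robot.finger_overhang)
Z={"grip_mid":98,"grip":46,"positioner":0,"spindle":84,"turntable":66,"chipping_hammer":0,"magnet_square":0}
ims=[]
for c in("scene","top"):
    s=robot.snapshot(c);ims.append(s["color"])
    for q,z in Z.items():
        for r in robot.pinpoint(c,q)[:2]: print(c,q,round(r["p"],2),np.array(r["point"]),at_z(s,r["point"],z))
    save(s,c+"0")
E
```

```text
{'time_s': np.float64(0.0), 'q': array([-1.4,  0.7, -0. ,  1.5,  0. ,  1. , -0.1]), 'joint_vel': array([-0.,  0.,  0., -0.,  0.,  0., -0.]), 'joint_efforts': array([ -0. , -88.3,   1.2, -23.6,   0. ,   0. ,  -0. ]), 'tool_pos': array([135.9, 558.4, 244.8]), 'eef_rot': array([-0.4, -3.1,  0. ]), 'ft_force': array([ 0.8, -0.5,  1.3]), 'moment': array([ 0., -0.,  0.]), 'finger_gap': np.float64(85.238)} 14.0
scene grip_mid 0.74 [245.9 163.3] [483.7  37.1  98. ]
scene grip 0.8 [246.8 172.3] [476.8  44.6  46. ]
scene positioner 0.74 [257.2 282.6] [694.3 -89.7   0. ]
scene spindle 0.8 [261.9 270. ] [702.1 -85.7  84. ]
scene spindle 0.58 [300.9 111.6] [433.3 242.7  84. ]
scene turntable 0.63 [256.7 273.8] [697.  -94.5  66. ]
scene chipping_hammer 0.76 [116.9 225.4] [ 389.9 -266.1    0. ]
top grip_mid 0.51 [253.  224.9] [485.6  35.4  98. ]
top grip 0.53 [254.7 225.8] [488.7  30.6  46. ]
top positioner 0.96 [284.6 156.5] [701.1 -85.4   0. ]
top spindle 0.85 [290.6 147.1] [701.4 -96.4  84. ]
top turntable 0.78 [291.6 149. ] [ 701.3 -101.1   66. ]
top chipping_hammer 0.61 [355.6 249.2] [ 392.3 -262.4    0. ]
top magnet_square 0.59 [167.3 270.2] [389.  300.9   0. ]
```

View pics/scene0.png

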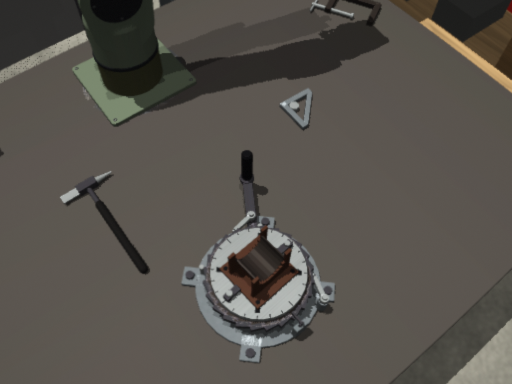

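View pics/top0.png

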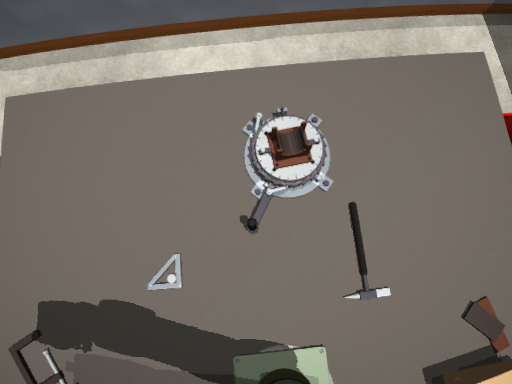

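Run:
```python
from h import *
np.set_printoptions(precision=1,suppress=True)
for c in("scene","top"):
    s=robot.snapshot(c)
    print(c,"cam",-s["R"].T@s["t"])
    vv,uu=np.where(s["z_map"]>0)
    n=cv2.undistortPoints(np.stack([uu,vv],1).astype(float)[:,None],s["mtx"],s["D"])[:,0]
    P=(np.c_[n,np.ones(len(n))]*s["z_map"][vv,uu][:,None]-s["t"])@s["R"]
    m=(abs(P[:,0]-486)<50)&(abs(P[:,1]-35)<50)&(P[:,2]>60)&(P[:,2]<150)
    print("grip pts",m.sum(),P[m].mean(0),P[m].min(0),P[m].max(0))
    t=m&(P[:,2]>134);print("top",t.sum(),P[t].mean(0),P[t].min(0),P[t].max(0))
    # rim of table z 60..90
    g=(np.hypot(P[:,0]-700,P[:,1]+90)<125)&(abs(P[:,2]-84)<4)
    (x,y),r=cv2.minEnclosingCircle(P[g][:,:2].astype(np.float32)) ;print("table",g.sum(),x,y,r)
    for q in("grip","lever","turntable","positioner"):
        for r in robot.trace(c,q)[:1]: print(q,r["p"],r["box"])
```

```text
scene cam [ 965.1 -318.   973.9]
grip pts 303 [491.7  32.3 110.3] [473.5  22.9  60.4] [499.4  48.4 143.8]
top 86 [487.8  35.3 138.8] [473.5  23.8 134.1] [499.   48.4 143.8]
table 3533 699.8001098632812 -92.8849868774414 98.277099609375
grip 0.7 [247.3, 165.6, 9.3, 32.0]
lever 0.63 [244.8, 188.7, 27.9, 79.0]
turntable 0.63 [257.4, 275.1, 98.6, 95.0]
positioner 0.93 [257.8, 254.2, 152.0, 217.4]
top cam [ 371.6   38.7 1049.4]
grip pts 94 [485.8  37.6 129.3] [476.   26.4  65. ] [499.9  49.3 143.4]
top 69 [488.5  37.5 139. ] [477.5  26.4 134. ] [499.9  48.3 143.4]
table 1644 701.7789306640625 -91.15093231201172 97.39325714111328
grip 0.42 [253.4, 228.3, 8.8, 17.5]
lever 0.71 [267.4, 206.4, 33.8, 55.4]
turntable 0.56 [288.5, 147.9, 66.0, 62.7]
positioner 0.95 [286.9, 169.9, 92.4, 125.1]
```

The scene view shows the grip's black post at about (247,165) and the turntable at (257,275), with the hammer on the left and the square above it. The top view agrees. The axis fits at about (701,-92) and the grip at (487.5,36). That puts the grip 249 mm from the axis (250 expected), so the poses are consistent. The body's yaw is about 1.6°.

```bash
cat >> h.py <<'E'
AX=np.array([700.8,-92.]); A0=np.deg2rad(149.1)
def pose(o): return np.array(o["tool_pos"]),Ro.from_rotvec(o["eef_rot"])
def down(yawy): # tool z down, y axis at heading yawy
    y=np.array([np.cos(yawy),np.sin(yawy),0]); z=np.array([0,0,-1.]); x=np.cross(y,z)
    return Ro.from_matrix(np.stack([x,y,z],1))
def rows(p,R,tg,grip):
    """tg: list of (pos, Rot); prints rounded rows, following the rounding"""
    out=[]
    for P,T in tg:
        d=np.round(R.inv().apply(np.asarray(P)-p)/10,2); w=np.round((R.inv()*T).as_rotvec(),3)
        out.append([*map(float,d),*map(float,w),grip]); p=p+R.apply(d*10); R=R*Ro.from_rotvec(w)
    for i in range(0,len(out),12): print(str(out[i:i+12]).replace("-0.0,","0,").replace("0.0,","0,"))
    return p,R
E
python3 - <<'E'
from h import *
o=robot.get_obs();p,R=pose(o);M=R.as_matrix();print(M.round(3))
y0=np.arctan2(M[1,1],M[0,1]); tgt=np.deg2rad(-120.9)
tg=[]
N=24
for i in range(1,N+1):
    s=i/N; az=np.deg2rad(76.3+(4.2-76.3)*s); r=575+(489-575)*s
    tg.append(([r*np.cos(az),r*np.sin(az),245],down(y0+(tgt-y0)*s)))
print(y0,rows(p,R,tg,8.5))
E
```

```text
[[-0.972  0.236 -0.   ]
 [ 0.236  0.972 -0.   ]
 [ 0.    -0.    -1.   ]]
[[-3.02, -0.43, 0.03, 0, 0, 0.143, 8.5], [-3.0, -0.17, 0, 0, 0, 0.144, 8.5], [-2.99, 0.1, 0, 0, 0, 0.143, 8.5], [-2.94, 0.37, 0, 0, 0, 0.144, 8.5], [-2.89, 0.64, 0, 0, 0, 0.143, 8.5], [-2.79, 0.88, 0, 0, 0, 0.144, 8.5], [-2.69, 1.13, 0, 0, 0, 0.143, 8.5], [-2.56, 1.35, 0, 0, 0, 0.143, 8.5], [-2.41, 1.57, 0, 0, 0, 0.144, 8.5], [-2.25, 1.77, 0, 0, 0, 0.143, 8.5], [-2.07, 1.95, 0, 0, 0, 0.144, 8.5], [-1.86, 2.11, 0, 0, 0, 0.143, 8.5]]
[[-1.66, 2.26, 0, 0, 0, 0.143, 8.5], [-1.44, 2.38, 0, 0, 0, 0.144, 8.5], [-1.22, 2.49, 0, 0, 0, 0.143, 8.5], [-0.97, 2.57, 0, 0, 0, 0.144, 8.5], [-0.74, 2.62, 0, 0, 0, 0.143, 8.5], [-0.49, 2.67, 0, 0, 0, 0.144, 8.5], [-0.25, 2.68, 0, 0, 0, 0.143, 8.5], [-0.01, 2.67, 0, 0, 0, 0.143, 8.5], [0.23, 2.64, 0, 0, 0, 0.144, 8.5], [0.46, 2.6, 0, 0, 0, 0.143, 8.5], [0.69, 2.52, 0, 0, 0, 0.144, 8.5], [0.91, 2.43, 0, 0, 0, 0.143, 8.5]]
1.3320374177282843 (array([487.67629646,  35.86086374, 245.00587928]), Rotation.from_matrix(array([[ 8.58137041e-01, -5.13420701e-01, -4.97822189e-05],
                            [-5.13420703e-01, -8.58137033e-01, -1.20969154e-04],
                            [ 1.93881022e-05,  1.29367334e-04, -9.99999991e-01]])))
```

Emit:
play_rows --pt "-3.02 -0.43 0 0 0 0.143 8.5" --pt "-3.0 -0.17 0 0 0 0.144 8.5" --pt "-2.99 0.1 0 0 0 0.143 8.5" --pt "-2.94 0.37 0 0 0 0.144 8.5" --pt "-2.89 0.64 0 0 0 0.143 8.5" --pt "-2.79 0.88 0 0 0 0.144 8.5" --pt "-2.69 1.13 0 0 0 0.143 8.5" --pt "-2.56 1.35 0 0 0 0.143 8.5" --pt "-2.41 1.57 0 0 0 0.144 8.5" --pt "-2.25 1.77 0 0 0 0.143 8.5" --pt "-2.07 1.95 0 0 0 0.144 8.5" --pt "-1.86 2.11 0 0 0 0.143 8.5"

```text
time_s: 2.5
tool_pos: [406.8, 342.9, 245.4]
eef_rot: [-2.614, -1.742, -0.0]
ft_force: [0.5, 0.1, -0.3]
finger_gap: 85.0
```

Emit:
play_rows --pt "-1.66 2.26 0 0 0 0.143 8.5" --pt "-1.44 2.38 0 0 0 0.144 8.5" --pt "-1.22 2.49 0 0 0 0.143 8.5" --pt "-0.97 2.57 0 0 0 0.144 8.5" --pt "-0.74 2.62 0 0 0 0.143 8.5" --pt "-0.49 2.67 0 0 0 0.144 8.5" --pt "-0.25 2.68 0 0 0 0.143 8.5" --pt "-0.01 2.67 0 0 0 0.143 8.5" --pt "0.23 2.64 0 0 0 0.144 8.5" --pt "0.46 2.6 0 0 0 0.143 8.5" --pt "0.69 2.52 0 0 0 0.144 8.5" --pt "0.91 2.43 0 0 0 0.143 8.5"

```text
time_s: 3.7
tool_pos: [487.7, 34.9, 245.4]
eef_rot: [-3.026, 0.845, -0.0]
ft_force: [0.2, -0.2, -0.2]
finger_gap: 84.8
```

Run:
```python
from h import *
np.set_printoptions(precision=2,suppress=True)
o=robot.get_obs();p,R=pose(o);print(o["time_s"],p,R.as_matrix(),o["q"],o["ft_force"])
s=robot.snapshot("wrist");save(s,"w1")
M=np.array(s["mount"]);
vv,uu=np.where(s["z_map"]>0)
n=cv2.undistortPoints(np.stack([uu,vv],1).astype(float)[:,None],s["mtx"],s["D"])[:,0]
C=np.c_[n,np.ones(len(n))]*s["z_map"][vv,uu][:,None]
P=R.apply(C@M[:3,:3].T+M[:3,3])+p
m=(np.hypot(P[:,0]-488,P[:,1]-36)<45)&(P[:,2]>130)&(P[:,2]<150)
print("grip top",m.sum(),P[m].mean(0),P[m].min(0),P[m].max(0))
for q in("grip_mid","grip"): print(robot.pinpoint("wrist",q)[:1])
```

```text
3.7 [487.72  34.89 245.37] [[ 0.86 -0.52  0.  ]
 [-0.52 -0.86  0.  ]
 [ 0.   -0.   -1.  ]] [-0.59  0.73  0.88  1.8  -0.69  0.94 -1.52] [ 0.2  -0.23 -0.24]
grip top 766 [487.63  38.68 138.71] [473.64  27.06 130.06] [499.03  52.29 142.52]
[{'point': [249.7, 177.6], 'p': 0.68}]
[{'point': [256.9, 167.2], 'p': 0.76}]
```

View pics/w1.png

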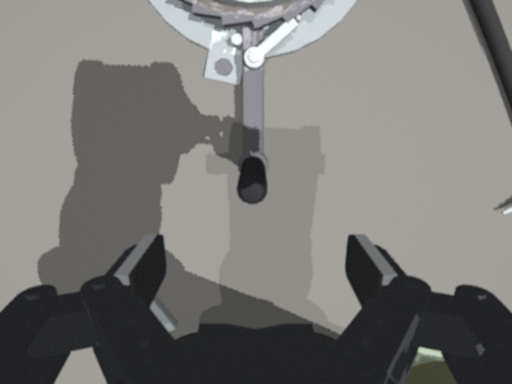

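The wrist view shows the grip at (252,185), midway between the open pads, with the lever running straight up the image. The jaws are therefore tangential, as intended. Next I go down and pinch.

Emit:
play_rows --pt "-0.14 -0.15 2.5 0 0 0 8.5" --pt "0 0 2.5 0 0 0 8.5" --pt "0 0 2.5 0 0 0 8.5" --pt "0 0 2.5 0 0 0 8.5" --pt "0 0 2.4 0 0 0 8.5" --pt "0 0 2.4 0 0 0 8.5" --pt "0 0 0 0 0 0 8.5"

```text
time_s: 4.55
tool_pos: [486.4, 38.8, 95.4]
eef_rot: [3.029, -0.833, -0.005]
ft_force: [0.3, 0.5, 1.7]
finger_gap: 85.0
```

Emit:
play_rows --pt "0 0 0 0 0 0 2.0" --pt "0 0 0 0 0 0 2.0" --pt "0 0 0 0 0 0 2.0" --pt "0 0 0 0 0 0 2.0" --pt "0 0 0 0 0 0 2.0" --pt "0 0 0 0 0 0 2.0" --pt "0 0 0 0 0 0 2.0" --pt "0 0 0 0 0 0 2.0" --grip_force 40

```text
time_s: 5.35
tool_pos: [487.6, 38.1, 98.0]
eef_rot: [-3.027, 0.836, -0.001]
ft_force: [-1.0, 1.8, 10.7]
finger_gap: 25.1
```

Run:
```python
from h import *
np.set_printoptions(precision=2,suppress=True)
o=robot.get_obs();p,R=pose(o);print(o["time_s"],p,R.as_matrix(),o["q"],o["ft_force"],o["moment"],o["finger_gap"])
s=robot.snapshot("wrist");save(s,"w2")
v=p[:2]-AX;print(np.hypot(*v),np.degrees(np.arctan2(v[1],v[0])))
```

```text
5.35 [487.56  38.12  97.99] [[ 0.86 -0.51  0.  ]
 [-0.51 -0.86  0.  ]
 [ 0.   -0.   -1.  ]] [-0.46  0.93  0.61  1.96 -0.98  0.58 -1.28] [-0.98  1.79 10.71] [ 0.4   0.21 -0.  ] 25.093182083623574
249.80486909985925 148.60857773797653
```

View pics/w2.png

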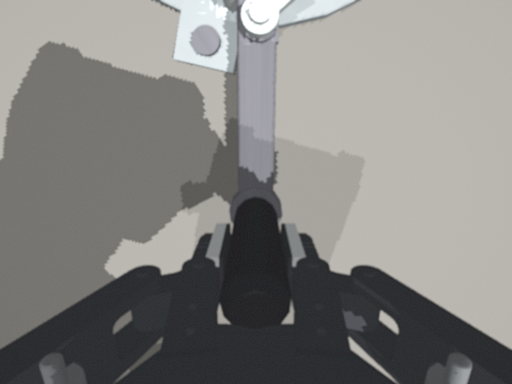

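The pinch holds: the opening is 25 mm and the post is centred at (255,260). Next is the arc about the axis. Each 0.05 rad row is tx 0.031, ty 1.248, rz -0.05.

Emit:
play_rows --pt "0.03 1.25 0 0 0 -0.05 2.0" --pt "0.03 1.25 0 0 0 -0.05 2.0" --pt "0.03 1.25 0 0 0 -0.05 2.0" --pt "0.03 1.25 0 0 0 -0.05 2.0" --pt "0.03 1.25 0 0 0 -0.05 2.0" --pt "0.03 1.25 0 0 0 -0.05 2.0" --grip_force 60

```text
time_s: 6.0
tool_pos: [459.0, -30.3, 98.0]
eef_rot: [-3.117, 0.369, -0.001]
ft_force: [-0.3, 4.5, 12.9]
finger_gap: 24.5
```

```bash
cat >> h.py <<'E'
def stat():
    o=robot.get_obs();p,R=pose(o);v=p[:2]-AX;a=np.arctan2(v[1],v[0])%(2*np.pi)
    M=R.as_matrix();y=np.arctan2(M[1,1],M[0,1])-a-np.pi/2
    f=np.array(o["ft_force"]);t=np.array([-np.sin(a),np.cos(a)])
    print("t %.2f r %.1f lever %.3f yawerr %.3f z %.1f"%(o["time_s"],np.hypot(*v),a-np.deg2rad(148.7),(y+np.pi)%(2*np.pi)-np.pi,p[2]),"Ftan %.1f Frad %.1f Fz %.1f gap %.1f"%(f[:2]@t,f[:2]@v/np.hypot(*v),f[2],o["finger_gap"]),"q",np.round(o["q"],2))
E
python3 -c "from h import *;stat()"
```

```text
t 6.00 r 249.6 lever 0.297 yawerr 0.014 z 98.0 Ftan -4.3 Frad 1.4 Fz 12.9 gap 24.5 q [-0.25  0.87  0.45  2.05 -0.93  0.43 -0.87]
```

Emit:
play_rows --pt "0.03 1.25 0 0 0 -0.05 2.0" --pt "0.03 1.25 0 0 0 -0.05 2.0" --pt "0.03 1.25 0 0 0 -0.05 2.0" --pt "0.03 1.25 0 0 0 -0.05 2.0" --pt "0.03 1.25 0 0 0 -0.05 2.0" --pt "0.03 1.25 0 0 0 -0.05 2.0" --pt "0.03 1.25 0 0 0 -0.05 2.0" --pt "0.03 1.25 0 0 0 -0.05 2.0" --pt "0.03 1.25 0 0 0 -0.05 2.0" --pt "0.03 1.25 0 0 0 -0.05 2.0"

```text
time_s: 7.0
tool_pos: [459.5, -153.9, 98.0]
eef_rot: [-3.111, -0.413, 0.001]
ft_force: [-5.4, 14.4, 18.2]
finger_gap: 24.6
```

```bash
python3 -c "from h import *;stat()"
```

```text
t 7.00 r 249.1 lever 0.798 yawerr 0.012 z 98.0 Ftan -15.3 Frad 1.6 Fz 18.2 gap 24.6 q [ 0.08  0.86  0.34  1.97 -0.66  0.43 -0.39]
```

Emit:
play_rows --pt "0.03 1.25 0 0 0 -0.05 2.0" --pt "0.03 1.25 0 0 0 -0.05 2.0" --pt "0.03 1.25 0 0 0 -0.05 2.0" --pt "0.03 1.25 0 0 0 -0.05 2.0" --pt "0.03 1.25 0 0 0 -0.05 2.0" --pt "0.01 0.5 0 0 0 -0.02 2.0"

```text
time_s: 7.6
tool_pos: [485.5, -216.9, 98.0]
eef_rot: [-3.029, -0.827, 0.001]
ft_force: [-9.6, 10.0, 20.9]
finger_gap: 24.9
```

```bash
python3 -c "from h import *;stat()"
```

```text
t 7.60 r 248.9 lever 1.072 yawerr 0.007 z 98.0 Ftan -13.5 Frad 3.3 Fz 20.9 gap 24.9 q [ 0.2   0.9   0.31  1.8  -0.5   0.53 -0.2 ]
```

Emit:
play_rows --pt "0.01 0.5 0 0 0 -0.02 2.0" --pt "0.01 0.5 0 0 0 -0.02 2.0"

```text
time_s: 7.8
tool_pos: [490.6, -225.2, 98.0]
eef_rot: [-3.013, -0.885, 0.002]
ft_force: [-8.8, 6.8, 17.1]
finger_gap: 24.5
```

```bash
python3 -c "from h import *;stat()"
```

```text
t 7.80 r 248.8 lever 1.111 yawerr 0.007 z 98.0 Ftan -10.5 Frad 3.7 Fz 17.1 gap 24.5 q [ 0.21  0.9   0.31  1.77 -0.48  0.55 -0.18]
```

Emit:
play_rows --pt "0 0.25 0 0 0 -0.01 2.0" --pt "0 0.25 0 0 0 -0.01 2.0" --pt "0 0.25 0 0 0 -0.01 2.0" --pt "0 0 0 0 0 0 2.0"

```text
time_s: 8.2
tool_pos: [494.4, -230.9, 98.0]
eef_rot: [-2.998, -0.93, 0.002]
ft_force: [-10.9, 8.6, 19.3]
finger_gap: 24.5
```

```bash
python3 -c "from h import *;stat()"
```

```text
t 8.20 r 248.8 lever 1.139 yawerr 0.009 z 98.0 Ftan -13.2 Frad 4.2 Fz 19.3 gap 24.5 q [ 0.22  0.91  0.3   1.75 -0.46  0.56 -0.16]
```

Emit:
play_rows --pt "0 0.2 0 0 0 -0.008 2.0" --pt "0 0.2 0 0 0 -0.008 2.0" --pt "0 0 0 0 0 0 2.0"

```text
time_s: 8.5
tool_pos: [495.6, -232.7, 97.9]
eef_rot: [-2.987, -0.953, 0.005]
ft_force: [-19.3, 19.3, 28.8]
finger_gap: 24.8
```

Run:
```python
from h import *
stat()
s=robot.snapshot("top");save(s,"top1")
for q in("grip_mid","grip"):
    for r in robot.pinpoint("top",q)[:1]: 
        P=at_z(s,r["point"],98 if q=="grip_mid" else 46)[:2]-AX; print(q,r["p"],np.hypot(*P),np.arctan2(P[1],P[0])%(2*np.pi)-np.deg2rad(148.7))
```

```text
t 8.50 r 248.8 lever 1.148 yawerr 0.016 z 97.9 Ftan -26.8 Frad 5.0 Fz 28.8 gap 24.8 q [ 0.23  0.91  0.3   1.74 -0.45  0.57 -0.15]
```

At the stop: the tangential force rose sharply to 27 N and motion stalled near 1.146, with 1.134 expected. Next I ride the spring back to rest, still holding.

Emit:
play_rows --pt "0.03 -1.25 0 0 0 0.05 2.0" --pt "0.03 -1.25 0 0 0 0.05 2.0" --pt "0.03 -1.25 0 0 0 0.05 2.0" --pt "0.03 -1.25 0 0 0 0.05 2.0" --pt "0.03 -1.25 0 0 0 0.05 2.0" --pt "0.03 -1.25 0 0 0 0.05 2.0" --pt "0.03 -1.25 0 0 0 0.05 2.0" --pt "0.03 -1.25 0 0 0 0.05 2.0" --pt "0.03 -1.25 0 0 0 0.05 2.0" --pt "0.03 -1.25 0 0 0 0.05 2.0" --pt "0.03 -1.25 0 0 0 0.05 2.0" --pt "0.03 -1.25 0 0 0 0.05 2.0"

```text
time_s: 9.85
tool_pos: [451.5, -94.1, 98.0]
eef_rot: [-3.141, -0.023, -0.001]
ft_force: [-0.5, 1.8, 11.8]
finger_gap: 24.8
```

```bash
python3 -c "from h import *;stat()"
```

```text
t 9.85 r 249.3 lever 0.555 yawerr 0.006 z 98.0 Ftan -1.8 Frad 0.5 Fz 11.8 gap 24.8 q [-0.06  0.85  0.37  2.05 -0.81  0.39 -0.6 ]
```

Emit:
play_rows --pt "0.03 -1.25 0 0 0 0.05 2.0" --pt "0.03 -1.25 0 0 0 0.05 2.0" --pt "0.03 -1.25 0 0 0 0.05 2.0" --pt "0.03 -1.25 0 0 0 0.05 2.0" --pt "0.03 -1.25 0 0 0 0.05 2.0" --pt "0.03 -1.25 0 0 0 0.05 2.0" --pt "0.03 -1.25 0 0 0 0.05 2.0" --pt "0.03 -1.25 0 0 0 0.05 2.0" --pt "0.03 -1.25 0 0 0 0.05 2.0" --pt "0.03 -1.25 0 0 0 0.05 2.0" --pt "0.02 -0.75 0 0 0 0.03 2.0" --pt "0 0 0 0 0 0 2.0"

```text
time_s: 11.05
tool_pos: [484.6, 33.2, 98.0]
eef_rot: [-3.038, 0.797, -0.003]
ft_force: [0.5, 0.9, 11.3]
finger_gap: 24.8
```

```bash
python3 -c "from h import *;stat()"
```

```text
t 11.05 r 249.8 lever 0.021 yawerr 0.012 z 98.0 Ftan -1.0 Frad -0.0 Fz 11.3 gap 24.8 q [-0.45  0.92  0.6   1.97 -0.99  0.57 -1.24]
```

Emit:
play_rows --pt "0 -0.25 0 0 0 0.01 2.0" --pt "0 -0.25 0 0 0 0.01 2.0" --pt "0 0 0 0 0 0 2.0"

```text
time_s: 11.35
tool_pos: [486.8, 36.9, 98.0]
eef_rot: [-3.03, 0.827, -0.003]
ft_force: [0.9, 1.5, 11.1]
finger_gap: 24.8
```

```bash
python3 -c "from h import *;stat()"
```

```text
t 11.35 r 249.8 lever 0.004 yawerr 0.009 z 98.0 Ftan -1.7 Frad -0.0 Fz 11.1 gap 24.8 q [-0.46  0.93  0.61  1.96 -0.99  0.58 -1.26]
```

Emit:
play_rows --pt "0 -0.15 0 0 0 0.006 2.0" --pt "0 0 0 0 0 0 2.0"

```text
time_s: 11.55
tool_pos: [487.5, 38.0, 98.0]
eef_rot: [-3.028, 0.836, -0.002]
ft_force: [-0.2, 1.0, 10.8]
finger_gap: 24.5
```

```bash
python3 -c "from h import *;stat()"
```

```text
t 11.55 r 249.9 lever -0.001 yawerr 0.008 z 98.0 Ftan -0.7 Frad 0.7 Fz 10.8 gap 24.5 q [-0.46  0.93  0.61  1.96 -0.99  0.59 -1.27]
```

Emit:
play_rows --pt "0 -0.2 0 0 0 0.006 2.0" --pt "0 0 0 0 0 0 2.0"

```text
time_s: 11.75
tool_pos: [488.1, 39.1, 98.0]
eef_rot: [3.025, -0.846, 0.002]
ft_force: [-3.3, -3.1, 11.3]
finger_gap: 24.7
```

```bash
python3 -c "from h import *;stat()"
```

```text
t 11.75 r 249.9 lever -0.006 yawerr 0.007 z 98.0 Ftan 4.4 Frad 1.2 Fz 11.3 gap 24.7 q [-0.46  0.93  0.62  1.96 -0.99  0.59 -1.28]
```

```bash
cat >> h.py <<'E'
def rot(cam,base):
    """orthorectify the table plane z=84 in both pictures, side by side; compare saddle rotation"""
    s=robot.snapshot(cam); save(s,base)
    g=np.mgrid[-125:126,-125:126].astype(float); 
    X=np.stack([AX[0]-g[0].ravel(),AX[1]-g[1].ravel(),np.full(g[0].size,84.)],1)
    uv=cv2.projectPoints(X,cv2.Rodrigues(s["R"])[0],np.array(s["t"],float),s["mtx"],s["D"])[0].reshape(251,251,2).astype(np.float32)
    a=[cv2.remap(im,uv[...,0],uv[...,1],cv2.INTER_LINEAR) for im in(cv2.imread(f"pics/{cam}0.png"),s["color"][...,::-1].copy())]
    return a
E
python3 - <<'E'
from h import *
A=rot("top","t2");B=rot("scene","s2")
cv2.imwrite("pics/r2.png",cv2.resize(np.vstack([np.hstack(A),np.hstack(B)]),None,fx=1.19,fy=1.19))
E
```

```text
(no output)
```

View pics/r2.png

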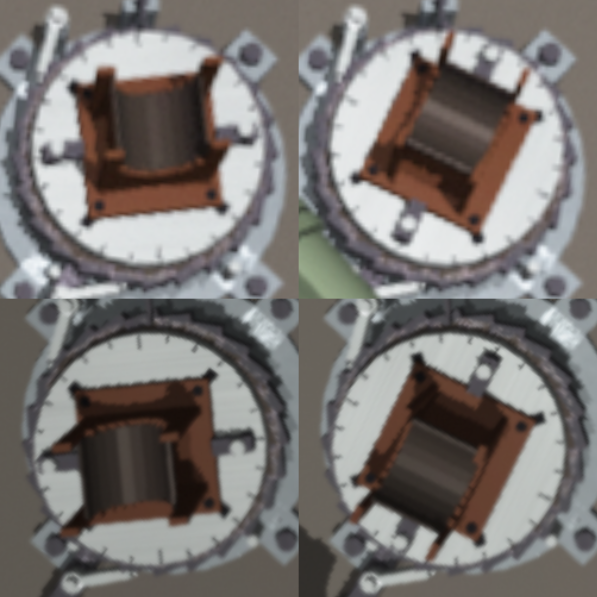

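Rectified views: the clamp line went from about 5° (table clamps at (45,153) and (250,135)) to about 64° (clamps at (408,230) and (490,60)). The wheel is therefore at about 60° plus the body's 1.6° yaw, which is four clicks. Now the second stroke.

Emit:
play_rows --pt "0.03 1.25 0 0 0 -0.05 2.0" --pt "0.03 1.25 0 0 0 -0.05 2.0" --pt "0.03 1.25 0 0 0 -0.05 2.0" --pt "0.03 1.25 0 0 0 -0.05 2.0" --pt "0.03 1.25 0 0 0 -0.05 2.0" --pt "0.03 1.25 0 0 0 -0.05 2.0" --pt "0.03 1.25 0 0 0 -0.05 2.0" --pt "0.03 1.25 0 0 0 -0.05 2.0" --pt "0.03 1.25 0 0 0 -0.05 2.0" --pt "0.03 1.25 0 0 0 -0.05 2.0" --pt "0.03 1.0 0 0 0 -0.04 2.0" --pt "0 0 0 0 0 0 2.0"

```text
time_s: 13.05
tool_pos: [451.5, -89.3, 98.0]
eef_rot: [-3.141, 0.007, -0.001]
ft_force: [-3.8, 4.0, 16.4]
finger_gap: 24.9
```

```bash
python3 -c "from h import *;stat()"
```

```text
t 13.05 r 249.3 lever 0.536 yawerr 0.006 z 98.0 Ftan -4.0 Frad 3.8 Fz 16.4 gap 24.9 q [-0.08  0.85  0.38  2.05 -0.83  0.39 -0.61]
```

Emit:
play_rows --pt "0.01 0.5 0 0 0 -0.02 2.0" --pt "0 0 0 0 0 0 2.0"

```text
time_s: 13.25
tool_pos: [451.5, -93.8, 98.0]
eef_rot: [-3.141, -0.024, -0.0]
ft_force: [-4.6, 2.6, 16.7]
finger_gap: 24.7
```

```bash
python3 -c "from h import *;stat()"
```

```text
t 13.25 r 249.3 lever 0.553 yawerr 0.008 z 98.0 Ftan -2.7 Frad 4.5 Fz 16.7 gap 24.7 q [-0.07  0.85  0.38  2.05 -0.82  0.39 -0.59]
```

Emit:
play_rows --pt "0.01 0.5 0 0 0 -0.02 2.0" --pt "0 0 0 0 0 0 2.0"

```text
time_s: 13.45
tool_pos: [451.6, -98.8, 98.0]
eef_rot: [-3.14, -0.056, -0.0]
ft_force: [-4.4, 3.0, 16.9]
finger_gap: 24.9
```

```bash
python3 -c "from h import *;stat()"
```

```text
t 13.45 r 249.2 lever 0.574 yawerr 0.008 z 98.0 Ftan -3.1 Frad 4.3 Fz 16.9 gap 24.9 q [-0.06  0.85  0.37  2.04 -0.8   0.39 -0.57]
```

Emit:
play_rows --pt "0.01 0.5 0 0 0 -0.02 2.0" --pt "0 0 0 0 0 0 2.0"

```text
time_s: 13.65
tool_pos: [451.8, -103.6, 98.0]
eef_rot: [-3.139, -0.087, 0.0]
ft_force: [-4.1, 4.9, 17.1]
finger_gap: 24.4
```

```bash
python3 -c "from h import *;stat()"
```

```text
t 13.65 r 249.2 lever 0.593 yawerr 0.009 z 98.0 Ftan -5.1 Frad 3.9 Fz 17.1 gap 24.4 q [-0.04  0.85  0.37  2.04 -0.79  0.39 -0.56]
```

The force is low for driving the wheel, so I check that the table is following.

Run:
```python
from h import *
A=rot("top","t3");B=rot("scene","s3")
cv2.imwrite("pics/r3.png",cv2.resize(np.vstack([np.hstack(A),np.hstack(B)]),None,fx=1.19,fy=1.19))
```

```text
(no output)
```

View pics/r3.png

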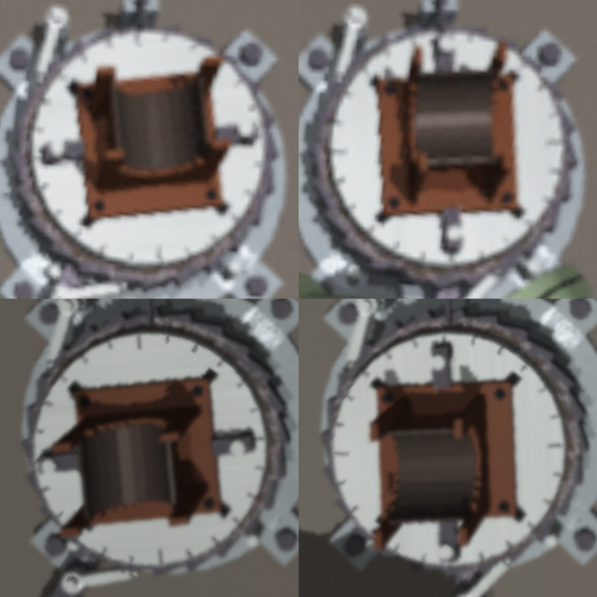

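The table follows: the clamp line is now near 91° (clamps at (445,42) and (449,235)), right at the sixth click. I go on about 0.05 rad for a sure margin.

Emit:
play_rows --pt "0.01 0.5 0 0 0 -0.02 2.0"

```text
time_s: 13.85
tool_pos: [452.0, -107.6, 98.0]
eef_rot: [-3.137, -0.119, 0.001]
ft_force: [-5.8, 8.7, 17.7]
finger_gap: 24.7
```

```bash
python3 -c "from h import *;stat()"
```

```text
t 13.85 r 249.3 lever 0.609 yawerr 0.013 z 98.0 Ftan -9.0 Frad 5.2 Fz 17.7 gap 24.7 q [-0.03  0.85  0.36  2.04 -0.78  0.39 -0.54]
```

Emit:
play_rows --pt "0.01 0.5 0 0 0 -0.02 2.0"

```text
time_s: 13.95
tool_pos: [452.5, -112.8, 98.0]
eef_rot: [-3.136, -0.151, 0.001]
ft_force: [-6.5, 8.1, 19.0]
finger_gap: 24.9
```

```bash
python3 -c "from h import *;stat()"
```

```text
t 13.95 r 249.2 lever 0.630 yawerr 0.013 z 98.0 Ftan -8.7 Frad 5.8 Fz 19.0 gap 24.9 q [-0.02  0.85  0.36  2.03 -0.77  0.4  -0.52]
```

Emit:
play_rows --pt "0.01 0.3 0 0 0 -0.012 2.0" --pt "0 0 0 0 0 0 2.0" --pt "0 0 0 0 0 0 2.0"

```text
time_s: 14.25
tool_pos: [452.8, -116.2, 98.0]
eef_rot: [-3.136, -0.168, 0.001]
ft_force: [-6.5, 5.1, 18.3]
finger_gap: 24.7
```

Run:
```python
from h import *
stat()
A=rot("top","t4");B=rot("scene","s4")
cv2.imwrite("pics/r4.png",cv2.resize(np.hstack([A[1],B[1]]),None,fx=1.5,fy=1.5))
stat()
```

```text
t 14.25 r 249.2 lever 0.644 yawerr 0.009 z 98.0 Ftan -5.7 Frad 6.0 Fz 18.3 gap 24.7 q [-0.01  0.85  0.36  2.03 -0.76  0.4  -0.51]
t 14.35 r 249.2 lever 0.644 yawerr 0.009 z 98.0 Ftan -5.2 Frad 5.8 Fz 17.5 gap 24.3 q [-0.01  0.85  0.36  2.03 -0.76  0.4  -0.51]
```

View pics/r4.png

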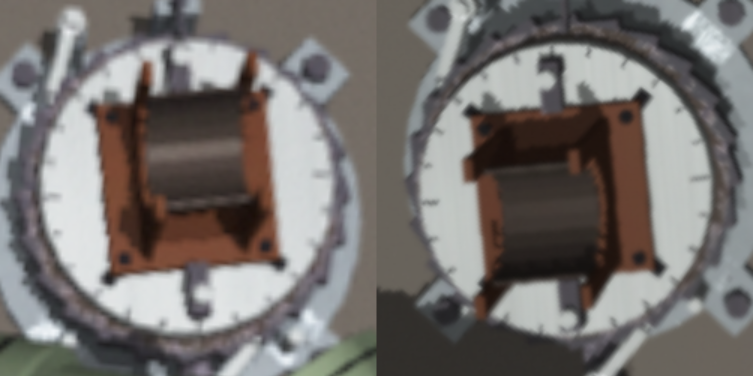

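The clamp line, (200,300) to (175,60), is now at about 95–96°. That puts the wheel at about 1.64 rad, past the sixth click (1.571) and well before the seventh (1.833). The lever reads 0.644 and is steadily held, so I hand in.

```bash
python3 -c "
from h import *
print(robot.finish_job())"
```

```text
the job is handed in; nothing more can be done
None
```

The saddle is turned to its next side, six clicks round. The hand is still pinching the lever's upright grip to hold it there while you tack.

- **First stroke:** I swung the lever to its stop, where the force rose to 27 N and it stalled at about 1.146 rad against a nominal 1.134. I kept hold and let the spring take the lever back to rest, confirmed by light contact with the rest stop. The camera views showed the table turned about 60°, which is four clicks.
- **Second stroke:** I took the lever forward and stopped at about 0.644 rad, past the sixth click at 0.58 and before the seventh at 0.84. The camera views put the wheel at about 1.64 rad, between the sixth click (1.571) and the seventh (1.833). The grip opening is about 24.5 mm and the lever's reading did not change in the final check.

- **Less certain:** I did not see a clear force drop at the sixth click, because I read the force only between moves. That click rests on the lever angle and the camera views, which agree.
- **Not rechecked:** I did not look again at the hammer and square at the end. The arm's path stayed clear of them, and only the grip was touched.

The job took about 14.4 s.

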